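# Clear the goldsmith's bench

### The job

Clear the goldsmith's bench: stand both wire spools upright in the long wooden tray, stand both plain steel punches upright in the round metal dish, and set the brass doming cube down flat on the middle of the dark steel bench block. Everything must be standing on the tray's or dish's floor, let go and still, and the glass jar and the hammer must be left where they are.

Things in the scene. Friction and masses are not known exactly. Their poses are not given: they have to be found in the camera images.
- spool_large: Loose large wire spool standing on end: pale wooden flanges 42 mm across and 6 mm thick at top and bottom, grey wire wound between (38 mm across), 46 mm tall, about 0.1 kg. Origin: centre of its underside, z up along its axis.
- spool_small: Loose small wire spool standing on end, same make: flanges 30 mm across and 6 mm thick, wire 26 mm across, 38 mm tall, about 0.05 kg. Origin: centre of its underside, z up along its axis.
- punch_thick: Loose thick steel disc-cutter punch, a plain bright cylinder standing on end, 28 mm across, 56 mm tall, chamfered top, about 0.26 kg. Origin: centre of its underside, z up along its axis.
- punch_thin: Loose thin steel disc-cutter punch, a plain bright cylinder standing on end, 20 mm across, 56 mm tall, chamfered top, about 0.13 kg. Origin: centre of its underside, z up along its axis.
- doming_cube: Loose brass doming cube, 42 mm on every edge, with a round hollow 26 mm across and 10 mm deep in its top, about 0.5 kg. Origin: centre of its underside, x and y square to its side faces, z up.
- spool_tray: Fixed shallow open wooden tray for the spools, outside 84 mm (its x) by 170 mm (its y) by 14 mm high; walls and floor 4 mm thick. Origin: centre of its underside, z up; the floor's top is at 4 mm.
- punch_dish: Fixed shallow round metal dish for the punches, outside 126 mm across at the rim and 116 mm at the foot, 14 mm high, wall 3 mm, flat floor 4 mm thick. Origin: centre of its underside, z up; the floor's top is at 4 mm.
- bench_block: Fixed flat dark steel bench block for the cube, 84 mm by 84 mm by 24 mm high. Origin: centre of its underside, z up; its top face is at 24 mm.
- jar: Bystander: small closed glass jar with white cap, 48 mm across, 65 mm tall, standing loose beyond the work. Origin: centre of its underside.
- hammer: Bystander: small hammer lying loose beyond the work, 220 mm long, handle towards its -x. Its frame's x runs along the handle.

How it is judged:
By the outcome, as a careful person would: the job done as asked, in the order asked, and still so for the second after the job is handed in, with the robot touching nothing.
It also fails if it takes over 112 s, if anything falls off the work surface, if the arm or the gripper's body presses on something with over 40 N, if the wrist force passes 120 N, or if a joint passes its speed limit or range.

### The arm

A 7-joint arm with a two-finger parallel gripper is mounted at the origin on the work surface. World frame = base frame: x ahead of the robot, y to its left, z up, the work surface at z = 0. Lengths are in m, angles in rad, forces in N, time in s.
With the tool pointing down it reaches from about 0.425 to 0.975 m from the base axis. Payload 16.7 kg.
Tool frame: the origin (TCP) lies at the very end of the fingers, on their centre line; the grasp point (between the pads) lies 19 mm behind it; z points along the fingers, y is the line along which they close (so a half turn about z gives the same grasp; the last joint's range is limited). The gripper opens to 85 mm and grips with 20 to 120 N. Pads are 22 mm wide; open, the fingers measure 114 mm over their backs; the gripper's body (76 mm by 85 mm) begins 54 mm behind the grasp point. The pads swing forward as they close: fully open they stand 13 mm farther back than shut.
Start: joints at [1.117, 0.426, 0.074, 1.606, -0.034, 1.111, -0.067], TCP at [0.203, -0.644, 0.231] pointing down, gripper open.
Joint ranges: [-2.85, 2.85], [-0.5, 2.14], [-1.23, 1.37], [0.21, 2.46], [-1.02, 4.16], [0.16, 2.05], [-2.73, 2.73]. Speed limits (rad/s): [1.89, 1.89, 2.39, 2.39, 3.01, 3.01, 3.01].

### API

Orientations are given as [roll, pitch, yaw] about the fixed x, y, z axes, in that order (R = Rz(yaw) Ry(pitch) Rx(roll)).
In Python, from bench import get_obs, capture, get_calibration, close_job gives the robot as it stands. The module is installed in compiled form; this text tells all that it offers.
- The arm moves only by the shell command python3 -m handwheel 'ROWS' [OPENING] [FORCE]. ROWS is JSON, a list of rows, each a list of 2 entries, a list of its own where there are three numbers: the shift along the tool's x, y, z in units of 50 mm (1.0 is 50 mm), then the turn, a rotation vector about the tool's x, y, z in units of 6 degrees (1.0 is 6 degrees). A call has 1 to 10 rows; each row shifts and turns the commanded pose from where the row before left it, along the tool's axes as they then stand; what a row does not reach is not made up. A row lasts 1/10 s, in which the tool goes at most 50 mm and 8.59 degrees, less where a joint would pass 70% of its speed; a pose out of reach is approached as far as the arm can. A call is refused whole if a number of a shift passes 1 or a number of a turn 1, either way. A call with a gripper value outside its range is refused whole. OPENING is the closure, from 0 (fully open) to 1 (shut), set as the call begins (- or left out, the last holds). The fingers move at their own pace and stop on an object; FORCE is the grip in N (left out, the last holds). Time passes only in rows, so rows that do not move let the fingers close. It gives the time, the measured TCP pose, the force, the opening and the grip force at its end, in the units of the state.
- get_obs(): the state, without advancing time (a new reading comes with each control period).
- capture(name): name is "scene" or "top"; returns (picture, depth): 480x640x3 uint8, red, green, blue; 480x640 float32, m along the optical axis (not along the pixel's ray), 0 where there is no reading.
- get_calibration(name): a dict with "intrinsics" (3x3 intrinsics, pixels), "R" (3x3) and "t" (3): a world point X has camera coordinates R X + t. Camera axes: x right, y down, z forward; pixel columns grow to the right and rows downward; lengths in m; the calibration is good to about 2 mm. A picture is of the moment at which its call begins. get_calibration takes no time and is no camera call.
- close_job(): hands the job in; it is judged then, once.
The state is a dict: "time": time; "joint_pos": joint angles; "joint_velocities": joint speeds; "joint_efforts": joint torques, N m; "ee_pos": TCP position; "orientation": TCP orientation; "force": force on the tool from outside, world axes, zero at the start; "torque": the same for the moment, N m; "grip_width": finger opening in m; "grip_force": force on a finger pad.
Only numpy, scipy, OpenCV 4.12 (cv2) and the standard library are available. Lean on these libraries where they do the work, as an engineer would, in place of code of your own. Each camera call takes 0.05 s, during which the arm holds its last target. There are 200 camera calls.

## Working session

There is one attempt and no reset: what is moved stays moved. The work goes in short steps, Python scripts to look and compute and a shell command to move; the robot and the scene stay as the last step left them, time stands still between calls to the robot, and variables do not carry over. Pictures are saved under pics/ and viewed, at most 14 in all, crops included, and the job is handed in when it is done.

```bash
mkdir -p pics
cat > h.py <<'E'
import numpy as np, cv2
from bench import *
def cap(n,f=None):
    p,d=capture(n)
    if f: cv2.imwrite(f'pics/{f}.png',p[...,::-1])
    return p,d
def ray(n,u,v,z):
    c=get_calibration(n);K,R,t=[np.array(c[k]) for k in('intrinsics','R','t')]
    o=-R.T@t; d=R.T@np.linalg.solve(K,[u,v,1]); return o+d*(z-o[2])/d[2]
def cloud(n,d):
    c=get_calibration(n);K,R,t=[np.array(c[k]) for k in('intrinsics','R','t')]
    v,u=np.mgrid[:480,:640]; P=np.stack([(u-K[0,2])/K[0,0]*d,(v-K[1,2])/K[1,1]*d,d],-1)
    return (P-t)@R
E
python3 - <<'E'
from h import *
for n in('scene','top'):
    p,d=cap(n,n+'0'); c=get_calibration(n); print(n,-np.array(c['R']).T@c['t'],c['intrinsics'][0])
o=get_obs();print({k:np.round(v,3) for k,v in o.items()})
E
```

```text
scene [ 1.25612833 -0.17977967  0.74765514] [537.27834094   0.         313.82852352]
top [ 0.37260269 -0.00812793  1.32080815] [617.41357802   0.         316.81655242]
{'time': np.float64(0.1), 'joint_pos': array([ 1.117,  0.427,  0.074,  1.607, -0.034,  1.111, -0.067]), 'joint_velocities': array([ 0.   , -0.001,  0.001, -0.002,  0.   , -0.001, -0.   ]), 'joint_efforts': array([ 1.0000e-02, -9.5154e+01,  3.7710e+00, -4.6441e+01,  1.9000e-02,
        6.0000e-03,  0.0000e+00]), 'ee_pos': array([ 0.202, -0.644,  0.231]), 'orientation': array([-3.14 ,  0.   ,  0.305]), 'force': array([ 0.134, -0.003, -0.151]), 'torque': array([ 0.056, -0.026,  0.01 ]), 'grip_force': np.float64(0.0), 'grip_width': np.float64(0.085)}
```

View pics/top0.png

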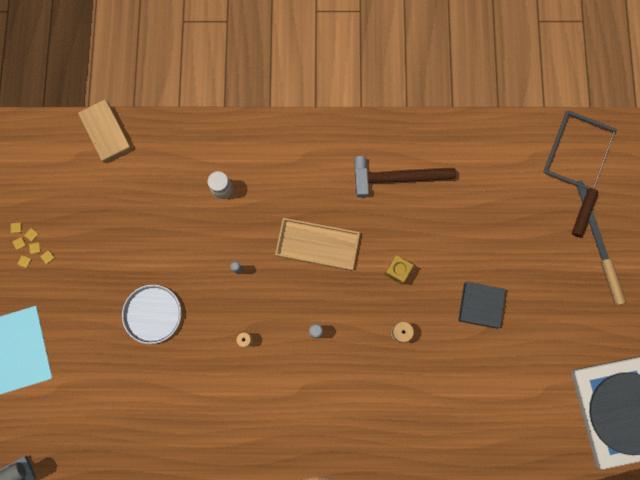

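View pics/scene0.png

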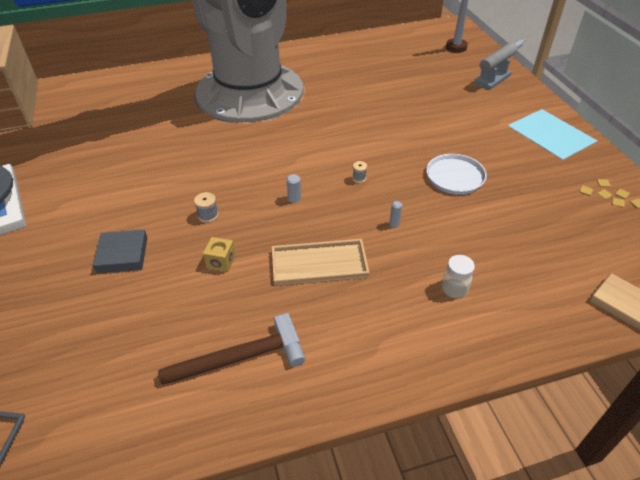

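The top view shows: dish (152,314), thin punch (236,267), small spool (244,340), thick punch (316,331), tray (318,244), cube (400,269), large spool (403,332), block (482,305), jar (220,185) and hammer (405,176). The scene view agrees. Next I measure them from depth, with colour and contour checks.

```bash
cat >> h.py <<'E'
ITEMS=dict(dish=(152,314,40,.014),thin=(236,267,22,.056),small=(244,340,20,.038),thick=(316,331,22,.056),tray=(318,244,50,.014),cube=(400,269,24,.042),large=(403,332,24,.046),block=(482,305,34,.024),jar=(220,185,24,.065))
def tops(names=ITEMS,d=None):
    if d is None: d=capture('top')[1]
    P=cloud('top',d)
    for n in names:
        u,v,r,h=ITEMS[n]; Q=P[v-r:v+r,u-r:u+r]; m=(abs(Q[...,2]-h)<(.004 if h<.02 else .006))
        nl,lab,st,_=cv2.connectedComponentsWithStats(m.astype('uint8')); 
        if nl<2: print(n,'none');continue
        m=lab==1+st[1:,4].argmax(); q=Q[m]
        if m.sum()<4: print(n,'few');continue
        vu=np.argwhere(m).astype('float32'); (cy,cx),rad=cv2.minEnclosingCircle(vu)
        rr=cv2.minAreaRect(q[:,:2].astype('float32')*1000)
        c=ray('top',u-r+cx,v-r+cy,h)
        print(n,'circ',c[:2].round(4),'mean',q.mean(0).round(4),'rect',np.round(rr[0],1),np.round(rr[1],1),round(rr[2],1))
E
python3 - <<'E'
from h import *
tops()
for x in ((15,470),(320,470)): print(ray('top',*x,0))
E
```

```text
dish circ [0.4761 0.3553] mean [0.4882 0.3638 0.0134] rect [480.9 355. ] [115.4 124.9] 2.0
thin circ [0.5724 0.1744] mean [0.5726 0.1745 0.0551] rect [572. 174.] [19.  18.6] 26.3
small circ [0.4221 0.1553] mean [0.422  0.1552 0.0381] rect [421.7 155.4] [28.1 28. ] 63.8
thick circ [0.4399 0.0067] mean [0.44   0.0068 0.0556] rect [440.    6.7] [24.6 24.5] 0.2
tray circ [ 0.6199 -0.0405] mean [ 0.6281 -0.0602  0.0139] rect [620.2 -39.5] [81.1 84.6] 79.2
cube circ [ 0.5701 -0.1684] mean [ 0.5702 -0.1686  0.0416] rect [ 570.2 -168.6] [42.1 42.7] 59.8
large circ [ 0.4388 -0.173 ] mean [ 0.4384 -0.1726  0.0462] rect [ 438.5 -172.8] [40.1 39.6] 47.7
block circ [ 0.4959 -0.344 ] mean [ 0.4964 -0.3433  0.0236] rect [ 497.1 -343.6] [85.4 85.1] 79.2
jar circ [0.7517 0.2147] mean [0.7523 0.2146 0.065 ] rect [752.5 214.5] [43.4 41.5] 26.9
[0.1557592  0.62132889 0.        ]
[ 0.15896137 -0.00406592  0.        ]
```

Run:
```python
from h import *
p,d=cap('top'); P=cloud('top',d)
for n,c,r in(('tray',(318,244),56),('dish',(152,314),44)):
    u,v=c; Q=P[v-r:v+r,u-r:u+r].reshape(-1,3); q=Q[(Q[:,2]>.0105)&(Q[:,2]<.018)]
    f=Q[(np.hypot(*(Q[:,:2]-q[:,:2].mean(0)).T)<.025)]; print('floor z',np.median(f[:,2]),len(q))
    rr=cv2.minAreaRect(q[:,:2].astype('float32')*1000); print(n,rr,cv2.minEnclosingCircle(q[:,:2].astype('float32')*1000))
print(get_calibration('top')['R'])
```

```text
floor z 0.0037689597281971104 427
tray ((670.252685546875, -4.6344757080078125), (171.5823211669922, 170.6717529296875), 78.96135711669922) ((671.34130859375, -6.058266639709473), 119.21692657470703)
floor z 0.004124503428110476 338
dish ((476.513427734375, 354.7666931152344), (123.4709243774414, 124.22814178466797), 6.845549583435059) ((476.05279541015625, 355.3890380859375), 63.09125518798828)
[[ 0.003729   -0.99995606 -0.00860058]
 [-0.98370686 -0.00212223 -0.17976739]
 [ 0.17974123  0.0091308  -0.98367155]]
```

```bash
cat >> h.py <<'E'
def plan(x,y,yaw=None,z=None):
    o=get_obs(); e=o['ee_pos']; w=o['orientation'][2]; W=w if yaw is None else np.radians(yaw)
    d=(w-W+np.pi)%(2*np.pi)-np.pi
    c,s=np.cos(W),np.sin(W); dx,dy=x-e[0],y-e[1]
    print('t',round(o['time'],1),'ee',e.round(4),'rpy',np.degrees(o['orientation']).round(1),'w',round(o['grip_width'],4),'gf',round(o['grip_force'],1),'F',o['force'].round(1))
    print('turn z units %.3f; then x %.3f y %.3f'%(np.degrees(d)/6,(c*dx+s*dy)/.05,(s*dx-c*dy)/.05),'' if z is None else 'z %.3f'%((e[2]-z)/.05))
E
python3 - <<'E'
from h import *
p,d=cap('top'); P=cloud('top',d)
Q=P[212:278,265:372].reshape(-1,3); q=Q[(Q[:,2]>.0105)&(Q[:,2]<.018)]
print(cv2.minAreaRect(q[:,:2].astype('float32')*1000))
plan(.4387,-.1729,-11,.12)
E
```

```text
((628.4600219726562, 4.104133605957031), (170.01800537109375, 85.34945678710938), 79.1856918334961)
t 0.2 ee [ 0.2025 -0.6437  0.231 ] rpy [-180.     0.    17.5] w 0.0855 gf 0.0 F [ 0.6  0.3 -0. ]
turn z units 4.744; then x 2.841 y -10.144 z 2.219
```

```bash
python3 -m handwheel '[[[0,0,0.3],[0,0,0.95]],[[0,0,0.3],[0,0,0.95]],[[0,0,0.3],[0,0,0.95]],[[0,0,0.3],[0,0,0.95]],[[0,0,0.3],[0,0,0.95]]]' 0 40 | cut -c1-300
python3 -m handwheel '[[[0.22,-0.78,0],[0,0,0]],[[0.22,-0.78,0],[0,0,0]],[[0.22,-0.78,0],[0,0,0]],[[0.22,-0.78,0],[0,0,0]],[[0.22,-0.78,0],[0,0,0]],[[0.22,-0.78,0],[0,0,0]],[[0.22,-0.78,0],[0,0,0]],[[0.22,-0.78,0],[0,0,0]],[[0.22,-0.78,0],[0,0,0]],[[0.22,-0.78,0],[0,0,0]]]' 
python3 -m handwheel '[[[0.22,-0.78,0],[0,0,0]],[[0.22,-0.78,0],[0,0,0]],[[0.22,-0.78,0],[0,0,0]],[[0,0,0],[0,0,0]],[[0,0,0],[0,0,0]],[[0,0,0],[0,0,0]]]'
python3 -c "
from h import *
plan(.4387,-.1729,-11,.004)"
```

```text
time: 0.75
ee_pos: [0.2025, -0.6438, 0.1556]
orientation: [-3.141, 0.0, -0.197]
force: [-0.3, 0.0, 0.3]
grip_width: 0.0856
grip_force: 0.0
time: 1.75
ee_pos: [0.3857, -0.2806, 0.1565]
orientation: [3.141, -0.0, -0.193]
force: [1.1, 0.3, -1.1]
grip_width: 0.0851
grip_force: 0.0
time: 2.35
ee_pos: [0.4396, -0.1743, 0.1563]
orientation: [3.141, 0.0, -0.194]
force: [0.6, -0.8, 0.1]
grip_width: 0.0852
grip_force: 0.0
t 2.4 ee [ 0.4396 -0.1743  0.1563] rpy [180.    0.  -11.1] w 0.0852 gf 0.0 F [ 0.6 -0.8  0.1]
turn z units -0.015; then x -0.023 y -0.025 z 3.046
```

```bash
python3 -m handwheel '[[[-0.02,-0.02,0.5],[0,0,0]],[[0,0,0.5],[0,0,0]],[[0,0,0.5],[0,0,0]],[[0,0,0.5],[0,0,0]],[[0,0,0.4],[0,0,0]],[[0,0,0.3],[0,0,0]],[[0,0,0.2],[0,0,0]],[[0,0,0.14],[0,0,0]],[[0,0,0],[0,0,0]],[[0,0,0],[0,0,0]]]'
python3 -m handwheel '[[[0,0,0],[0,0,0]],[[0,0,0],[0,0,0]],[[0,0,0],[0,0,0]],[[0,0,0],[0,0,0]],[[0,0,0],[0,0,0]],[[0,0,0],[0,0,0]],[[0,0,0],[0,0,0]],[[0,0,0],[0,0,0]],[[0,0,0],[0,0,0]],[[0,0,0],[0,0,0]]]' 1 40
python3 -c "
from h import *
cap('scene','s1')
plan(.6229,-.0254,-10.8,.12)"
```

```text
time: 3.35
ee_pos: [0.4394, -0.1727, 0.0047]
orientation: [3.142, -0.0, -0.193]
force: [-0.4, 0.7, -0.1]
grip_width: 0.0854
grip_force: 0.0
time: 4.35
ee_pos: [0.4395, -0.1725, 0.0048]
orientation: [3.142, -0.001, -0.193]
force: [-2.3, 1.1, 9.6]
grip_width: 0.04
grip_force: 38.9
t 4.4 ee [ 0.4395 -0.1726  0.0048] rpy [180.  -0. -11.] w 0.0398 gf 38.9 F [-2.4  1.3 10.2]
turn z units -0.040; then x 3.052 y -3.579 z -2.303
```

```bash
python3 -c "
import cv2;p=cv2.imread('pics/s1.png')[140:290,130:300];cv2.imwrite('pics/s1c.png',cv2.resize(p,None,fx=4,fy=4,interpolation=2)[:600])"
```

```text
(no output)
```

View pics/s1c.png

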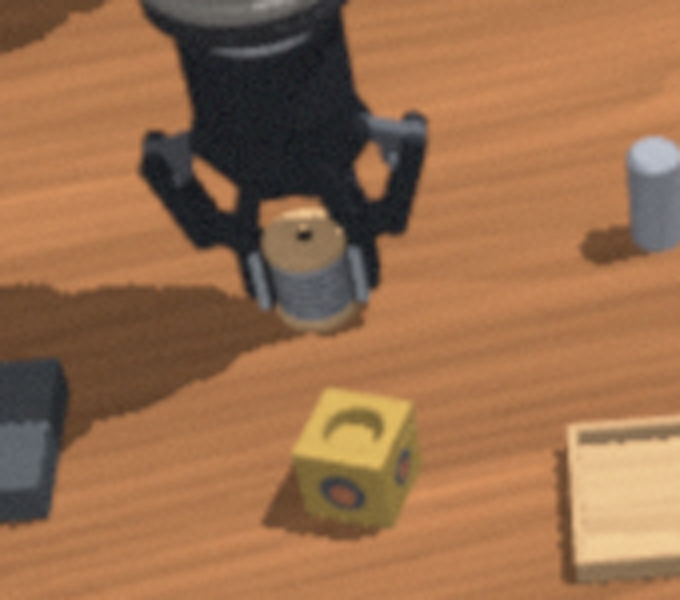

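The crop shows the large spool upright between both pads, at about (315,270). I'll lift it and carry it to the tray.

```bash
python3 -m handwheel '[[[0,0,-0.2],[0,0,0]],[[0,0,-0.4],[0,0,0]],[[0,0,-0.5],[0,0,0]],[[0,0,-0.4],[0,0,0]],[[0.4,-0.47,-0.2],[0,0,0]],[[0.4,-0.47,0],[0,0,0]],[[0.4,-0.47,0],[0,0,0]],[[0.4,-0.47,0],[0,0,0]],[[0.4,-0.47,0],[0,0,0]],[[0.4,-0.47,0],[0,0,0]]]'
python3 -m handwheel '[[[0.3,-0.37,0],[0,0,0]],[[0.2,-0.24,0],[0,0,0]],[[0.15,-0.15,0],[0,0,0]],[[0,0,0],[0,0,0]],[[0,0,0],[0,0,0]],[[0,0,0],[0,0,0]]]'
python3 -c "
from h import *
cap('scene','s2')
plan(.6229,-.0254,-10.8,.009)"
```

```text
time: 5.4
ee_pos: [0.5848, -0.0561, 0.09]
orientation: [-3.142, -0.0, -0.193]
force: [0.4, 0.4, -1.0]
grip_width: 0.04
grip_force: 40.7
time: 6.0
ee_pos: [0.6224, -0.027, 0.0894]
orientation: [3.141, 0.0, -0.194]
force: [-0.4, 0.2, -1.7]
grip_width: 0.0399
grip_force: 40.7
t 6.0 ee [ 0.6225 -0.027   0.0894] rpy [180.    0.  -11.1] w 0.0401 gf 40.7 F [ 0.7  0.7 -1.5]
turn z units -0.051; then x 0.002 y -0.033 z 1.609
```

```bash
python3 -m handwheel '[[[0,-0.03,0.4],[0,0,0]],[[0,0,0.4],[0,0,0]],[[0,0,0.4],[0,0,0]],[[0,0,0.2],[0,0,0]],[[0,0,0.12],[0,0,0]],[[0,0,0],[0,0,0]],[[0,0,0],[0,0,0]]]'
python3 -m handwheel '[[[0,0,0.03],[0,0,0]],[[0,0,0.03],[0,0,0]],[[0,0,0],[0,0,0]],[[0,0,0],[0,0,0]]]'
python3 -c "
from h import *
cap('scene','s3')
plan(.6229,-.0254,-10.8,.009)"
```

```text
time: 6.75
ee_pos: [0.6238, -0.0246, 0.014]
orientation: [-3.141, -0.001, -0.193]
force: [0.1, 0.6, -0.7]
grip_width: 0.0399
grip_force: 40.7
time: 7.15
ee_pos: [0.6235, -0.0245, 0.0105]
orientation: [-3.142, -0.0, -0.193]
force: [0.3, 0.4, -1.7]
grip_width: 0.04
grip_force: 40.7
t 7.2 ee [ 0.6235 -0.0245  0.0105] rpy [-180.   -0.  -11.] w 0.0399 gf 40.7 F [-0.7 -0.3 -0.3]
turn z units -0.040; then x -0.009 y 0.020 z 0.029
```

```bash
python3 -m handwheel '[[[0,0,0.03],[0,0,0]],[[0,0,0.0],[0,0,0]],[[0,0,0],[0,0,0]]]'
python3 -m handwheel '[[[0,0,0.02],[0,0,0]],[[0,0,0.0],[0,0,0]],[[0,0,0],[0,0,0]]]'
```

```text
time: 7.5
ee_pos: [0.6236, -0.0245, 0.009]
orientation: [-3.141, -0.0, -0.193]
force: [0.7, -0.6, 3.9]
grip_width: 0.0398
grip_force: 40.5
time: 7.8
ee_pos: [0.6238, -0.0245, 0.0088]
orientation: [-3.141, -0.001, -0.193]
force: [-4.6, -0.7, 18.3]
grip_width: 0.0396
grip_force: 39.4
```

Touched down on the tray floor. I'll release with a partial opening, then rise.

```bash
python3 -m handwheel '[[[0,0,-0.02],[0,0,0]],[[0,0,0],[0,0,0]],[[0,0,0],[0,0,0]],[[0,0,0],[0,0,0]],[[0,0,0],[0,0,0]],[[0,0,0],[0,0,0]]]' 0.35
python3 -m handwheel '[[[0,0,-0.1],[0,0,0]],[[0,0,-0.2],[0,0,0]],[[0,0,-0.4],[0,0,0]],[[0,0,-0.5],[0,0,0]],[[0,0,-0.5],[0,0,0]],[[0,0,-0.5],[0,0,0]],[[0,0,0],[0,0,0]],[[0,0,0],[0,0,0]]]'
python3 -c "
from h import *
cap('scene','s4')
plan(.422,.1554,-10.8,.003)"
```

```text
time: 8.4
ee_pos: [0.6234, -0.0245, 0.0087]
orientation: [-3.142, 0.0, -0.193]
force: [0.3, -0.4, 0.5]
grip_width: 0.0557
grip_force: 0.0
time: 9.2
ee_pos: [0.6238, -0.0245, 0.1201]
orientation: [-3.141, -0.002, -0.193]
force: [-0.7, 1.1, -0.3]
grip_width: 0.0552
grip_force: 0.0
t 9.2 ee [ 0.6233 -0.0245  0.1192] rpy [-180.   -0.  -11.] w 0.0555 gf 0.0 F [-0.3 -0.1 -0.1]
turn z units -0.040; then x -4.629 y -2.780 z 2.323
```

```bash
python3 -m handwheel '[[[-0.46,-0.28,0],[0,0,0]],[[-0.46,-0.28,0],[0,0,0]],[[-0.46,-0.28,0],[0,0,0]],[[-0.46,-0.28,0],[0,0,0]],[[-0.46,-0.28,0],[0,0,0]],[[-0.46,-0.28,0],[0,0,0]],[[-0.46,-0.28,0],[0,0,0]],[[-0.46,-0.28,0],[0,0,0]],[[-0.46,-0.28,0],[0,0,0]],[[-0.46,-0.28,0],[0,0,0]]]' 0
python3 -m handwheel '[[[0,0,0],[0,0,0]],[[0,0,0],[0,0,0]],[[0,0,0],[0,0,0]]]'
python3 -c "
from h import *
cap('scene','s5')
tops(['small','thick','thin','large','cube','jar'])
plan(.422,.1554,-10.8,.003)"
```

```text
time: 10.25
ee_pos: [0.4231, 0.1573, 0.1182]
orientation: [3.141, 0.001, -0.193]
force: [0.7, 0.8, 0.3]
grip_width: 0.0854
grip_force: 0.0
time: 10.55
ee_pos: [0.4249, 0.1563, 0.1186]
orientation: [3.141, 0.0, -0.193]
force: [1.1, 0.1, 0.3]
grip_width: 0.0856
grip_force: 0.0
small none
thick circ [0.4399 0.0067] mean [0.44   0.0067 0.0555] rect [440.1   6.7] [24.5 24.5] 0.1
thin circ [0.5724 0.1744] mean [0.5725 0.1744 0.0555] rect [572.6 174.5] [18.6 17.5] 29.9
large none
cube circ [ 0.5701 -0.1684] mean [ 0.57   -0.1689  0.0417] rect [ 570.5 -168.8] [42.2 43. ] 59.1
jar circ [0.7514 0.2144] mean [0.7524 0.2148 0.0649] rect [753.8 215.2] [43.  41.5] 27.3
t 10.7 ee [0.425  0.1563 0.1186] rpy [180.    0.  -11.1] w 0.0853 gf 0.0 F [0.6 0.  0.1]
turn z units -0.053; then x -0.055 y 0.029 z 2.313
```

View pics/s5.png

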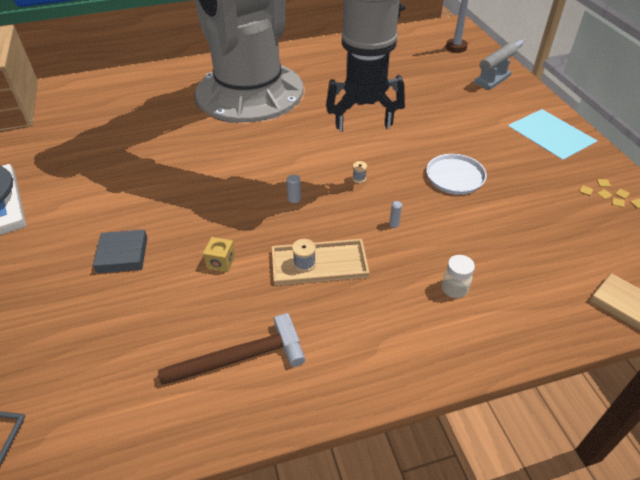

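The large spool stands in the tray at (304,255), and the small spool is still at (360,172) under the open gripper. I'll descend and grip it.

```bash
python3 -m handwheel '[[[-0.05,0.03,0.4],[0,0,0]],[[0,0,0.4],[0,0,0]],[[0,0,0.4],[0,0,0]],[[0,0,0.4],[0,0,0]],[[0,0,0.4],[0,0,0]],[[0,0,0.2],[0,0,0]],[[0,0,0.1],[0,0,0]],[[0,0,0],[0,0,0]],[[0,0,0],[0,0,0]]]'
python3 -m handwheel '[[[0,0,0],[0,0,0]],[[0,0,0],[0,0,0]],[[0,0,0],[0,0,0]],[[0,0,0],[0,0,0]],[[0,0,0],[0,0,0]],[[0,0,0],[0,0,0]],[[0,0,0],[0,0,0]],[[0,0,0],[0,0,0]],[[0,0,0],[0,0,0]],[[0,0,0],[0,0,0]]]' 1 30
python3 -c "
from h import *
plan(.636,.0434,-10.8,.008)"
```

```text
time: 11.55
ee_pos: [0.4222, 0.156, 0.0044]
orientation: [-3.141, -0.001, -0.193]
force: [-0.9, -0.3, -0.2]
grip_width: 0.0855
grip_force: 0.0
time: 12.55
ee_pos: [0.4219, 0.156, 0.0041]
orientation: [-3.141, -0.0, -0.193]
force: [-0.6, -1.1, 8.0]
grip_width: 0.0288
grip_force: 28.9
t 12.6 ee [0.4219 0.156  0.0041] rpy [-180.   -0.  -11.] w 0.0288 gf 28.9 F [-0.6 -1.1  8. ]
turn z units -0.040; then x 4.628 y 1.410 z -0.077
```

```bash
python3 -m handwheel '[[[0,0,-0.2],[0,0,0]],[[0,0,-0.4],[0,0,0]],[[0,0,-0.5],[0,0,0]],[[0,0,-0.5],[0,0,0]],[[0,0,-0.3],[0,0,0]],[[0.4,0.12,-0.1],[0,0,0]],[[0.4,0.12,0],[0,0,0]],[[0.4,0.12,0],[0,0,0]],[[0.4,0.12,0],[0,0,0]],[[0.4,0.12,0],[0,0,0]]]'
python3 -m handwheel '[[[0.5,0.15,0],[0,0,0]],[[0.5,0.15,0],[0,0,0]],[[0.5,0.15,0],[0,0,0]],[[0.5,0.15,0],[0,0,0]],[[0.4,0.13,0],[0,0,0]],[[0.2,0.07,0],[0,0,0]],[[0.1,0.05,0],[0,0,0]],[[0,0,0],[0,0,0]],[[0,0,0],[0,0,0]],[[0,0,0],[0,0,0]]]'
python3 -c "
from h import *
plan(.636,.0434,-10.8,.008)"
```

```text
time: 13.55
ee_pos: [0.5147, 0.1069, 0.1045]
orientation: [-3.141, -0.0, -0.193]
force: [0.8, -0.7, -1.1]
grip_width: 0.0286
grip_force: 29.6
time: 14.55
ee_pos: [0.6379, 0.0405, 0.104]
orientation: [-3.141, 0.0, -0.192]
force: [-0.1, 0.5, -0.5]
grip_width: 0.0287
grip_force: 29.6
t 14.6 ee [0.6379 0.0405 0.104 ] rpy [-180.    0.  -11.] w 0.0287 gf 29.6 F [-0.1  0.5 -0.5]
turn z units -0.032; then x -0.047 y -0.050 z 1.920
```

```bash
python3 -m handwheel '[[[-0.05,-0.05,0.4],[0,0,0]],[[0,0,0.4],[0,0,0]],[[0,0,0.4],[0,0,0]],[[0,0,0.4],[0,0,0]],[[0,0,0.2],[0,0,0]],[[0,0,0.08],[0,0,0]],[[0,0,0],[0,0,0]],[[0,0,0],[0,0,0]]]'
python3 -m handwheel '[[[0,0,0.02],[0,0,0]],[[0,0,0],[0,0,0]],[[0,0,0],[0,0,0]]]' | grep -E 'pos|force'
python3 -m handwheel '[[[0,0,0.02],[0,0,0]],[[0,0,0],[0,0,0]],[[0,0,0],[0,0,0]]]' | grep -E 'pos|force'
```

```text
time: 15.35
ee_pos: [0.637, 0.0429, 0.0107]
orientation: [-3.141, -0.001, -0.193]
force: [-0.1, -0.3, -0.5]
grip_width: 0.0286
grip_force: 29.7
ee_pos: [0.6367, 0.0427, 0.0092]
force: [0.0, 0.1, -0.2]
grip_force: 29.7
ee_pos: [0.6368, 0.0428, 0.0083]
force: [-2.4, -0.9, 5.7]
grip_force: 30.1
```

```bash
python3 -m handwheel '[[[0,0,0],[0,0,0]],[[0,0,0],[0,0,0]],[[0,0,0],[0,0,0]],[[0,0,0],[0,0,0]],[[0,0,0],[0,0,0]],[[0,0,0],[0,0,0]]]' 0.5
python3 -m handwheel '[[[0,0,-0.1],[0,0,0]],[[0,0,-0.2],[0,0,0]],[[0,0,-0.4],[0,0,0]],[[0,0,-0.5],[0,0,-0.9]],[[0,0,-0.5],[0,0,-0.9]],[[0,0,-0.5],[0,0,-0.9]],[[0,0,0],[0,0,-0.9]],[[0,0,0],[0,0,-0.9]],[[0,0,0],[0,0,-0.6]],[[0,0,0],[0,0,0]]]'
python3 -c "
from h import *
plan(.44,.0067,20,.02)"
```

```text
time: 16.55
ee_pos: [0.6365, 0.0428, 0.0078]
orientation: [-3.142, 0.0, -0.193]
force: [0.3, 0.6, -0.1]
grip_width: 0.0427
grip_force: 0.0
time: 17.55
ee_pos: [0.6367, 0.0426, 0.1188]
orientation: [3.141, -0.001, 0.342]
force: [-0.4, -0.6, 0.9]
grip_width: 0.0429
grip_force: 0.0
t 17.6 ee [0.6367 0.0426 0.1188] rpy [180.   -0.   19.6] w 0.0429 gf 0.0 F [-0.4 -0.6  0.9]
turn z units -0.065; then x -3.943 y -0.671 z 1.976
```

```bash
python3 -m handwheel '[[[-0.4,-0.07,0],[0,0,0]],[[-0.5,-0.08,0],[0,0,0]],[[-0.5,-0.08,0],[0,0,0]],[[-0.5,-0.08,0],[0,0,0]],[[-0.5,-0.09,0],[0,0,0]],[[-0.5,-0.09,0],[0,0,0]],[[-0.5,-0.09,0],[0,0,0]],[[-0.4,-0.07,0],[0,0,0]],[[-0.14,-0.02,0],[0,0,0]],[[0,0,0],[0,0,0]]]' 0
python3 -m handwheel '[[[0,0,0],[0,0,0]],[[0,0,0],[0,0,0]]]'
python3 -c "
from h import *
cap('scene','s6')
tops(['thick'])
plan(.44,.0067,20,.019)"
```

```text
time: 18.55
ee_pos: [0.4396, 0.0082, 0.1184]
orientation: [3.141, -0.001, 0.34]
force: [0.2, 1.1, 0.4]
grip_width: 0.0855
grip_force: 0.0
time: 18.75
ee_pos: [0.4407, 0.0086, 0.118]
orientation: [-3.141, -0.001, 0.341]
force: [1.1, 0.0, -0.1]
grip_width: 0.0854
grip_force: 0.0
thick none
t 18.9 ee [0.4403 0.0085 0.1178] rpy [-180.    -0.    19.6] w 0.0855 gf 0.0 F [ 0.2 -0.8 -0.1]
turn z units -0.074; then x -0.018 y 0.033 z 1.976
```

View pics/s6.png

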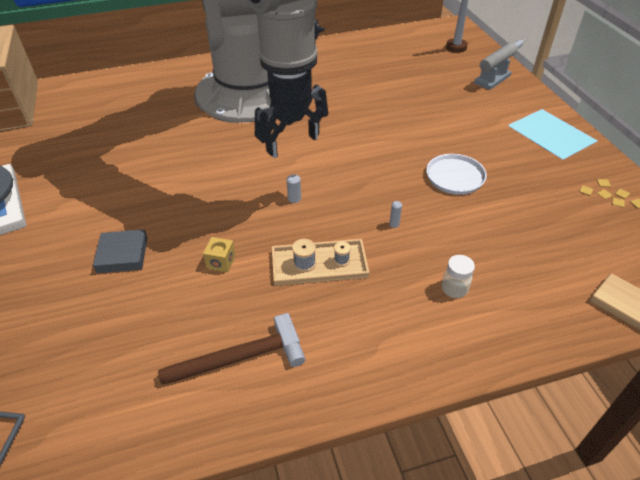

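Both spools stand in the tray, at (304,255) and (342,252). Next is the thick punch at (294,188), under the gripper.

```bash
python3 -m handwheel '[[[-0.02,0.03,0.4],[0,0,0]],[[0,0,0.4],[0,0,0]],[[0,0,0.4],[0,0,0]],[[0,0,0.4],[0,0,0]],[[0,0,0.25],[0,0,0]],[[0,0,0.13],[0,0,0]],[[0,0,0],[0,0,0]],[[0,0,0],[0,0,0]]]'
python3 -m handwheel '[[[0,0,0],[0,0,0]],[[0,0,0],[0,0,0]],[[0,0,0],[0,0,0]],[[0,0,0],[0,0,0]],[[0,0,0],[0,0,0]],[[0,0,0],[0,0,0]],[[0,0,0],[0,0,0]],[[0,0,0],[0,0,0]],[[0,0,0],[0,0,0]],[[0,0,0],[0,0,0]]]' 1 50
python3 -c "
from h import *
plan(.4554,.3475,19.6,.023)"
```

```text
time: 19.65
ee_pos: [0.4396, 0.0067, 0.0193]
orientation: [3.142, -0.0, 0.341]
force: [-0.6, -1.3, 0.4]
grip_width: 0.0854
grip_force: 0.0
time: 20.65
ee_pos: [0.4395, 0.0066, 0.0192]
orientation: [3.141, -0.001, 0.341]
force: [-1.7, -1.0, 9.5]
grip_width: 0.0268
grip_force: 48.5
t 20.6 ee [0.4395 0.0066 0.0192] rpy [180.   -0.   19.6] w 0.0268 gf 48.5 F [-1.7 -1.   9.5]
turn z units -0.008; then x 2.587 y -6.316 z -0.076
```

```bash
python3 -m handwheel '[[[0,0,-0.2],[0,0,0]],[[0,0,-0.4],[0,0,0]],[[0,0,-0.5],[0,0,0]],[[0,0,-0.4],[0,0,0]],[[0.1,-0.25,-0.1],[0,0,0]],[[0.2,-0.5,0],[0,0,0]],[[0.2,-0.5,0],[0,0,0]],[[0.2,-0.5,0],[0,0,0]],[[0.2,-0.5,0],[0,0,0]],[[0.2,-0.5,0],[0,0,0]]]'
python3 -m handwheel '[[[0.2,-0.5,0],[0,0,0]],[[0.2,-0.5,0],[0,0,0]],[[0.2,-0.5,0],[0,0,0]],[[0.2,-0.5,0],[0,0,0]],[[0.2,-0.5,0],[0,0,0]],[[0.2,-0.5,0],[0,0,0]],[[0.2,-0.4,0],[0,0,0]],[[0.09,-0.16,0],[0,0,0]],[[0,0,0],[0,0,0]],[[0,0,0],[0,0,0]]]'
python3 -m handwheel '[[[0,0,0],[0,0,0]],[[0,0,0],[0,0,0]]]'
python3 -c "
from h import *
plan(.4554,.3475,19.6,.023)"
```

```text
time: 21.65
ee_pos: [0.4444, 0.1564, 0.0986]
orientation: [-3.141, 0.001, 0.342]
force: [0.9, 0.0, -2.7]
grip_width: 0.0264
grip_force: 49.5
time: 22.65
ee_pos: [0.4553, 0.3464, 0.0984]
orientation: [3.141, 0.001, 0.341]
force: [-0.3, -0.8, -2.0]
grip_width: 0.0269
grip_force: 49.5
time: 22.85
ee_pos: [0.4558, 0.3462, 0.0989]
orientation: [3.141, 0.0, 0.34]
force: [-0.1, -0.3, -2.3]
grip_width: 0.0261
grip_force: 49.5
t 22.9 ee [0.4558 0.3462 0.0989] rpy [180.    0.   19.5] w 0.0261 gf 49.5 F [-0.1 -0.3 -2.3]
turn z units -0.017; then x 0.001 y -0.026 z 1.518
```

```bash
python3 -m handwheel '[[[0,-0.02,0.4],[0,0,0]],[[0,0,0.4],[0,0,0]],[[0,0,0.4],[0,0,0]],[[0,0,0.2],[0,0,0]],[[0,0,0.07],[0,0,0]],[[0,0,0],[0,0,0]],[[0,0,0],[0,0,0]]]'
python3 -m handwheel '[[[0,0,0.02],[0,0,0]],[[0,0,0],[0,0,0]],[[0,0,0],[0,0,0]]]' | grep -E 'pos|force'
python3 -m handwheel '[[[0,0,0.02],[0,0,0]],[[0,0,0],[0,0,0]],[[0,0,0],[0,0,0]]]' | grep -E 'pos|force'
```

```text
time: 23.55
ee_pos: [0.4557, 0.3485, 0.0262]
orientation: [-3.141, -0.001, 0.341]
force: [0.5, -0.3, -1.6]
grip_width: 0.0269
grip_force: 49.5
ee_pos: [0.4555, 0.3483, 0.0247]
force: [-0.3, 0.1, -3.1]
grip_force: 49.5
ee_pos: [0.4554, 0.3482, 0.0234]
force: [1.2, 0.2, -2.4]
grip_force: 49.5
```

```bash
python3 -m handwheel '[[[0,0,0.02],[0,0,0]],[[0,0,0],[0,0,0]],[[0,0,0],[0,0,0]]]' | grep -E 'pos|force'
python3 -m handwheel '[[[0,0,0],[0,0,0]],[[0,0,0],[0,0,0]],[[0,0,0],[0,0,0]],[[0,0,0],[0,0,0]],[[0,0,0],[0,0,0]],[[0,0,0],[0,0,0]]]' 0.4
python3 -m handwheel '[[[0,0,-0.1],[0,0,0]],[[0,0,-0.2],[0,0,0]],[[0,0,-0.4],[0,0,0]],[[0,0,-0.5],[0,0,0]],[[0,0,-0.5],[0,0,0]],[[0,0,-0.3],[0,0,0]],[[0,0,0],[0,0,0]]]'
python3 -c "
from h import *
plan(.5725,.1744,19.6,.019)"
```

```text
ee_pos: [0.4556, 0.3483, 0.0232]
force: [-3.2, -3.8, 15.1]
grip_force: 51.1
time: 25.05
ee_pos: [0.4553, 0.3482, 0.0223]
orientation: [-3.142, 0.0, 0.341]
force: [-0.9, 0.5, -0.3]
grip_width: 0.0513
grip_force: 0.0
time: 25.75
ee_pos: [0.4563, 0.349, 0.1249]
orientation: [-3.141, -0.004, 0.341]
force: [0.2, 0.7, -0.3]
grip_width: 0.0508
grip_force: 0.0
t 25.8 ee [0.4563 0.349  0.1249] rpy [-179.9   -0.2   19.5] w 0.0508 gf 0.0 F [ 0.2  0.7 -0.3]
turn z units -0.010; then x 1.018 y 4.068 z 2.118
```

```bash
python3 -m handwheel '[[[0.05,0.25,0],[0,0,0]],[[0.12,0.48,0],[0,0,0]],[[0.12,0.48,0],[0,0,0]],[[0.12,0.48,0],[0,0,0]],[[0.12,0.48,0],[0,0,0]],[[0.12,0.48,0],[0,0,0]],[[0.12,0.48,0],[0,0,0]],[[0.12,0.48,0],[0,0,0]],[[0.12,0.3,0],[0,0,0]],[[0.01,0.16,0],[0,0,0]]]' 0
python3 -m handwheel '[[[0,0,0],[0,0,0]],[[0,0,0],[0,0,0]],[[0,0,0],[0,0,0]]]'
python3 -c "
from h import *
p,d=cap('top');P=cloud('top',d)
Q=P[260:360,95:200].reshape(-1,3);q=Q[(Q[:,2]>.05)&(Q[:,2]<.07)];print(len(q),q.mean(0),np.ptp(q,0))
plan(.5725,.1744,19.6,.019)"
```

```text
time: 26.75
ee_pos: [0.5722, 0.1716, 0.1214]
orientation: [3.141, 0.001, 0.339]
force: [0.1, 0.0, 0.2]
grip_width: 0.0853
grip_force: 0.0
time: 27.05
ee_pos: [0.5709, 0.1747, 0.1223]
orientation: [-3.141, 0.0, 0.343]
force: [-0.1, 0.5, 0.2]
grip_width: 0.0852
grip_force: 0.0
154 [0.45575331 0.34848653 0.05914361] [0.02679645 0.02766781 0.01638835]
t 27.1 ee [0.571  0.1746 0.1224] rpy [-180.    -0.    19.7] w 0.0854 gf 0.0 F [ 0.3 -0.8  0.1]
turn z units 0.008; then x 0.027 y 0.014 z 2.068
```

Thick punch is upright in the dish with its top at 0.06. Now the thin punch.

```bash
python3 -m handwheel '[[[0.03,0.01,0.4],[0,0,0]],[[0,0,0.4],[0,0,0]],[[0,0,0.4],[0,0,0]],[[0,0,0.4],[0,0,0]],[[0,0,0.3],[0,0,0]],[[0,0,0.17],[0,0,0]],[[0,0,0],[0,0,0]],[[0,0,0],[0,0,0]]]'
python3 -m handwheel '[[[0,0,0],[0,0,0]],[[0,0,0],[0,0,0]],[[0,0,0],[0,0,0]],[[0,0,0],[0,0,0]],[[0,0,0],[0,0,0]],[[0,0,0],[0,0,0]],[[0,0,0],[0,0,0]],[[0,0,0],[0,0,0]],[[0,0,0],[0,0,0]],[[0,0,0],[0,0,0]]]' 1 40
python3 -c "
from h import *
plan(.4988,.3628,19.6,.023)"
```

```text
time: 27.9
ee_pos: [0.5733, 0.1739, 0.0194]
orientation: [-3.141, -0.001, 0.342]
force: [0.1, -0.5, 0.4]
grip_width: 0.0855
grip_force: 0.0
time: 28.9
ee_pos: [0.5733, 0.1735, 0.0191]
orientation: [3.141, -0.0, 0.341]
force: [-0.9, -1.5, 5.3]
grip_width: 0.0184
grip_force: 39.1
t 28.9 ee [0.5733 0.1735 0.0191] rpy [180.   -0.   19.6] w 0.0184 gf 39.1 F [-0.9 -1.5  5.3]
turn z units -0.007; then x -0.134 y -4.067 z -0.077
```

```bash
python3 -m handwheel '[[[0,0,-0.2],[0,0,0]],[[0,0,-0.4],[0,0,0]],[[0,0,-0.5],[0,0,0]],[[0,0,-0.5],[0,0,0]],[[0,-0.3,-0.3],[0,0,0]],[[-0.01,-0.5,0],[0,0,0]],[[-0.02,-0.5,0],[0,0,0]],[[-0.02,-0.5,0],[0,0,0]],[[-0.02,-0.5,0],[0,0,0]],[[-0.02,-0.5,0],[0,0,0]]]'
python3 -m handwheel '[[[-0.02,-0.5,0],[0,0,0]],[[-0.02,-0.4,0],[0,0,0]],[[0,-0.3,0],[0,0,0]],[[0,-0.07,0],[0,0,0]],[[0,0,0],[0,0,0]],[[0,0,0],[0,0,0]],[[0,0,0],[0,0,0]]]'
python3 -c "
from h import *
plan(.4988,.3628,19.6,.023)"
```

```text
time: 29.9
ee_pos: [0.5207, 0.3057, 0.114]
orientation: [-3.141, 0.0, 0.342]
force: [0.5, -0.1, -1.5]
grip_width: 0.0185
grip_force: 39.1
time: 30.6
ee_pos: [0.4994, 0.362, 0.1138]
orientation: [3.141, 0.0, 0.34]
force: [0.4, -0.1, -1.2]
grip_width: 0.0187
grip_force: 39.1
t 30.6 ee [0.4994 0.362  0.1138] rpy [180.    0.   19.5] w 0.0187 gf 39.1 F [ 0.4 -0.1 -1.2]
turn z units -0.021; then x -0.006 y -0.019 z 1.817
```

```bash
python3 -m handwheel '[[[0,-0.02,0.4],[0,0,0]],[[0,0,0.4],[0,0,0]],[[0,0,0.4],[0,0,0]],[[0,0,0.3],[0,0,0]],[[0,0,0.2],[0,0,0]],[[0,0,0.07],[0,0,0]],[[0,0,0],[0,0,0]],[[0,0,0],[0,0,0]]]'
python3 -m handwheel '[[[0,0,0.02],[0,0,0]],[[0,0,0],[0,0,0]],[[0,0,0],[0,0,0]]]' | grep -E 'pos|force'
python3 -m handwheel '[[[0,0,0.02],[0,0,0]],[[0,0,0],[0,0,0]],[[0,0,0],[0,0,0]]]' | grep -E 'pos|force'
```

```text
time: 31.4
ee_pos: [0.4989, 0.3644, 0.0261]
orientation: [-3.141, -0.001, 0.341]
force: [-0.4, 0.1, -1.8]
grip_width: 0.0186
grip_force: 39.1
ee_pos: [0.4986, 0.3642, 0.0246]
force: [-0.1, 0.5, -0.8]
grip_force: 39.1
ee_pos: [0.4985, 0.3641, 0.0233]
force: [-0.2, 0.6, -2.1]
grip_force: 39.1
```

```bash
python3 -m handwheel '[[[0,0,0.02],[0,0,0]],[[0,0,0],[0,0,0]],[[0,0,0],[0,0,0]]]' | grep -E 'pos|force'
python3 -m handwheel '[[[0,0,0],[0,0,0]],[[0,0,0],[0,0,0]],[[0,0,0],[0,0,0]],[[0,0,0],[0,0,0]],[[0,0,0],[0,0,0]],[[0,0,0],[0,0,0]]]' 0.5
python3 -m handwheel '[[[0,0,-0.1],[0,0,0]],[[0,0,-0.2],[0,0,0]],[[0,0,-0.4],[0,0,0]],[[0,0,-0.5],[0,0,0]],[[0,0,-0.5],[0,0,0]],[[0,0,-0.4],[0,0,0]],[[0,0,0],[0,0,0]],[[0,0,0],[0,0,0]]]'
python3 -c "
from h import *
plan(.5701,-.1685,19.6,.01)"
```

```text
ee_pos: [0.4987, 0.3642, 0.0231]
force: [-2.8, -2.9, 11.1]
grip_force: 40.4
time: 32.9
ee_pos: [0.4985, 0.3641, 0.0223]
orientation: [-3.142, -0.0, 0.341]
force: [0.2, -0.1, 0.6]
grip_width: 0.0426
grip_force: 0.0
time: 33.7
ee_pos: [0.4987, 0.3641, 0.1282]
orientation: [-3.141, -0.001, 0.341]
force: [-1.3, -0.9, -1.2]
grip_width: 0.043
grip_force: 0.0
t 33.7 ee [0.4987 0.3641 0.1282] rpy [-1.80e+02 -1.00e-01  1.96e+01] w 0.043 gf 0.0 F [-1.3 -0.9 -1.2]
turn z units -0.008; then x -2.228 y 10.514 z 2.364
```

```bash
python3 -m handwheel '[[[-0.05,0.3,0],[0,0,0]],[[-0.12,0.57,0],[0,0,0]],[[-0.12,0.57,0],[0,0,0]],[[-0.12,0.57,0],[0,0,0]],[[-0.12,0.57,0],[0,0,0]],[[-0.12,0.57,0],[0,0,0]],[[-0.12,0.57,0],[0,0,0]],[[-0.12,0.57,0],[0,0,0]],[[-0.12,0.57,0],[0,0,0]],[[-0.12,0.57,0],[0,0,0]]]' 0
python3 -m handwheel '[[[-0.12,0.57,0],[0,0,0]],[[-0.12,0.57,0],[0,0,0]],[[-0.12,0.57,0],[0,0,0]],[[-0.12,0.57,0],[0,0,0]],[[-0.12,0.57,0],[0,0,0]],[[-0.12,0.57,0],[0,0,0]],[[-0.12,0.57,0],[0,0,0]],[[-0.12,0.57,0],[0,0,0]],[[-0.1,0.4,0],[0,0,0]],[[-0.03,0.12,0],[0,0,0]]]'
python3 -m handwheel '[[[0,0,0],[0,0,0.9]],[[0,0,0],[0,0,0.9]],[[0,0,0],[0,0,0.9]],[[0,0,0],[0,0,0.9]],[[0,0,0],[0,0,0.9]],[[0,0,0],[0,0,0.9]],[[0,0,0],[0,0,0.9]],[[0,0,0],[0,0,0.9]],[[0,0,0],[0,0,0.9]],[[0,0,0],[0,0,0.2]]]'
python3 -m handwheel '[[[0,0,0],[0,0,0]],[[0,0,0],[0,0,0]]]' >/dev/null
python3 -c "
from h import *
cap('scene','s7')
p,d=cap('top');P=cloud('top',d)
Q=P[255:360,95:200].reshape(-1,3);q=Q[(Q[:,2]>.05)&(Q[:,2]<.07)][:,:2].astype('float32')
ok,l,c=cv2.kmeans(q,2,None,(3,20,1e-5),3,0);print(c,np.bincount(l.ravel()))
plan(.5701,-.1685,-30.2,.012)"
```

```text
time: 34.7
ee_pos: [0.5355, 0.087, 0.1266]
orientation: [-3.142, 0.002, 0.341]
force: [-0.2, 0.6, 0.6]
grip_width: 0.0854
grip_force: 0.0
time: 35.7
ee_pos: [0.5685, -0.1716, 0.1263]
orientation: [-3.141, 0.002, 0.338]
force: [-0.4, 0.1, -0.9]
grip_width: 0.0853
grip_force: 0.0
time: 36.7
ee_pos: [0.5692, -0.1678, 0.1268]
orientation: [3.141, 0.001, -0.53]
force: [0.3, 0.3, 0.2]
grip_width: 0.0855
grip_force: 0.0
[[0.4556366  0.3483005 ]
 [0.49806413 0.3645416 ]] [157  79]
t 37.0 ee [ 0.5698 -0.1682  0.1273] rpy [-180.     0.   -30.2] w 0.0852 gf 0.0 F [ 0.1  0.3 -0.4]
turn z units 0.008; then x 0.009 y 0.001 z 2.305
```

View pics/s7.png

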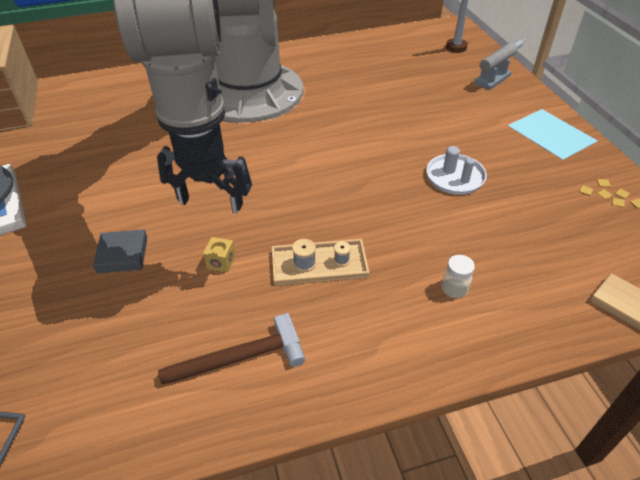

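Both punches stand in the dish, at (452,160) and (467,171), and the gripper is above the cube at (218,255). Gripping the cube next.

```bash
python3 -m handwheel '[[[0.01,0,0.4],[0,0,0]],[[0,0,0.4],[0,0,0]],[[0,0,0.4],[0,0,0]],[[0,0,0.4],[0,0,0]],[[0,0,0.4],[0,0,0]],[[0,0,0.25],[0,0,0]],[[0,0,0.1],[0,0,0]],[[0,0,0],[0,0,0]],[[0,0,0],[0,0,0]]]'
python3 -m handwheel '[[[0,0,0],[0,0,0]],[[0,0,0],[0,0,0]],[[0,0,0],[0,0,0]],[[0,0,0],[0,0,0]],[[0,0,0],[0,0,0]],[[0,0,0],[0,0,0]],[[0,0,0],[0,0,0]],[[0,0,0],[0,0,0]],[[0,0,0],[0,0,0]],[[0,0,0],[0,0,0]]]' 1 80
python3 -m handwheel '[[[0,0,-0.2],[0,0,0]],[[0,0,-0.4],[0,0,0]],[[0,0,-0.5],[0,0,0]],[[0,0,-0.5],[0,0,0]],[[0,0,-0.2],[0,0,-0.7]],[[0,0,0],[0,0,-0.7]],[[0,0,0],[0,0,-0.7]],[[0,0,0],[0,0,-0.7]],[[0,0,0],[0,0,-0.43]],[[0,0,0],[0,0,0]]]'
python3 -c "
from h import *
P=cloud('top',cap('top')[1]); Q=P[268:345,445:520].reshape(-1,3);q=Q[abs(Q[:,2]-.024)<.004];print(cv2.minAreaRect(q[:,:2].astype('float32')*1000))
plan(.4965,-.3437,-10.8,.036)"
```

```text
time: 37.9
ee_pos: [0.5708, -0.1686, 0.0105]
orientation: [-3.141, -0.001, -0.528]
force: [1.4, -0.1, 0.4]
grip_width: 0.0855
grip_force: 0.0
time: 38.9
ee_pos: [0.5705, -0.1688, 0.0106]
orientation: [-3.142, -0.001, -0.528]
force: [-3.9, 0.1, 10.0]
grip_width: 0.0409
grip_force: 81.5
time: 39.9
ee_pos: [0.57, -0.1685, 0.1001]
orientation: [-3.141, 0.0, -0.189]
force: [-0.7, 0.7, -5.0]
grip_width: 0.0408
grip_force: 82.1
((493.7873840332031, -361.01983642578125), (49.68100357055664, 84.96450805664062), 80.6712417602539)
t 40.0 ee [ 0.57   -0.1686  0.1001] rpy [-180.     0.   -10.9] w 0.0411 gf 82.1 F [ 0.  -0.1 -4.8]
turn z units -0.021; then x -0.788 y 3.716 z 1.281
```

```bash
python3 -m handwheel '[[[-0.04,0.2,0],[0,0,0]],[[-0.1,0.45,0],[0,0,0]],[[-0.1,0.5,0],[0,0,0]],[[-0.1,0.5,0],[0,0,0]],[[-0.1,0.5,0],[0,0,0]],[[-0.1,0.5,0],[0,0,0]],[[-0.1,0.5,0],[0,0,0]],[[-0.08,0.3,0],[0,0,0]],[[-0.06,0.2,0],[0,0,0]],[[0,0.06,0],[0,0,0]]]'
python3 -m handwheel '[[[0,0,0.4],[0,0,0]],[[0,0,0.4],[0,0,0]],[[0,0,0.2],[0,0,0]],[[0,0,0.1],[0,0,0]],[[0,0,0],[0,0,0]],[[0,0,0],[0,0,0]]]'
python3 -c "
from h import *
plan(.4968,-.3436,-10.8,.0345)"
```

```text
time: 40.95
ee_pos: [0.4963, -0.3441, 0.0998]
orientation: [3.142, 0.0, -0.191]
force: [-0.4, 0.8, -4.9]
grip_width: 0.0406
grip_force: 81.9
time: 41.55
ee_pos: [0.4975, -0.3433, 0.0455]
orientation: [3.141, -0.001, -0.189]
force: [-0.2, -0.7, -4.4]
grip_width: 0.041
grip_force: 81.8
t 41.5 ee [ 0.4975 -0.3433  0.0455] rpy [180.   -0.  -10.8] w 0.041 gf 81.8 F [-0.2 -0.7 -4.4]
turn z units -0.007; then x -0.014 y 0.008 z 0.219
```

```bash
python3 -m handwheel '[[[-0.01,0,0.1],[0,0,0]],[[0,0,0.07],[0,0,0]],[[0,0,0],[0,0,0]],[[0,0,0],[0,0,0]]]' | grep -E 'pos|force'
python3 -m handwheel '[[[0,0,0.02],[0,0,0]],[[0,0,0],[0,0,0]],[[0,0,0],[0,0,0]]]' | grep -E 'pos|force'
python3 -m handwheel '[[[0,0,0.02],[0,0,0]],[[0,0,0],[0,0,0]],[[0,0,0],[0,0,0]]]' | grep -E 'pos|force'
```

```text
ee_pos: [0.4965, -0.3432, 0.0363]
force: [-1.1, 0.3, -5.1]
grip_force: 81.8
ee_pos: [0.4966, -0.3433, 0.0354]
force: [0.2, -0.6, -5.2]
grip_force: 81.8
ee_pos: [0.4967, -0.3433, 0.0346]
force: [-1.8, 1.2, 2.4]
grip_force: 82.5
```

Contact. Release, rise, back off, and check everything.

```bash
python3 -m handwheel '[[[0,0,0],[0,0,0]],[[0,0,0],[0,0,0]],[[0,0,0],[0,0,0]],[[0,0,0],[0,0,0]],[[0,0,0],[0,0,0]],[[0,0,0],[0,0,0]]]' 0
python3 -m handwheel '[[[0,0,-0.1],[0,0,0]],[[0,0,-0.2],[0,0,0]],[[0,0,-0.4],[0,0,0]],[[0,0,-0.5],[0,0,0]],[[0,0,-0.5],[0,0,0]],[[0,0,-0.5],[0,0,0]],[[0,0,-0.3],[0,0,0]],[[0,0.4,0],[0,0,0]],[[0,0.5,0],[0,0,0]],[[0,0.5,0],[0,0,0]]]'
python3 -m handwheel '[[[0,0.5,0],[0,0,0]],[[0,0.5,0],[0,0,0]],[[0,0.5,0],[0,0,0]],[[0,0.5,0],[0,0,0]],[[0,0.5,0],[0,0,0]],[[0,0,0],[0,0,0]],[[0,0,0],[0,0,0]],[[0,0,0],[0,0,0]]]'
python3 - <<'E'
from h import *
cap('scene','s8')
p,d=cap('top','t8');P=cloud('top',d)
def find(n,c,r,h):
    m=(np.hypot(P[...,0]-c[0],P[...,1]-c[1])<r)&(abs(P[...,2]-h)<.006); q=P[m]
    rr=cv2.minAreaRect(q[:,:2].astype('float32')*1000); print(n,len(q),np.round(rr[0],1),np.round(rr[1],1),round(rr[2],1),'z',np.median(q[:,2]).round(4))
find('large',(.6236,-.0245),.03,.05);find('small',(.6368,.0428),.03,.042);find('thick',(.4556,.3483),.022,.06);find('thin',(.498,.3645),.022,.06);find('cube',(.4967,-.3433),.04,.066);find('jar',(.7517,.2147),.03,.065);find('block',(.4967,-.3433),.07,.024)
E
```

```text
time: 43.15
ee_pos: [0.4965, -0.3433, 0.0343]
orientation: [-3.142, -0.0, -0.19]
force: [-0.2, 0.5, -0.0]
grip_width: 0.0853
grip_force: 0.0
time: 44.15
ee_pos: [0.4833, -0.4126, 0.1599]
orientation: [3.141, -0.0, -0.189]
force: [1.2, 0.0, 0.2]
grip_width: 0.0853
grip_force: 0.0
time: 44.95
ee_pos: [0.4602, -0.5338, 0.1593]
orientation: [-3.141, -0.0, -0.189]
force: [-0.2, -0.9, 0.1]
grip_width: 0.0853
grip_force: 0.0
large 299 [623.6 -22.6] [41.2 40.1] 17.9 z 0.0499
small 149 [637.1  44.2] [28.  27.8] 74.9 z 0.0421
thick 140 [456.2 349.3] [26.1 26.2] 63.2 z 0.0595
thin 76 [498.8 365.1] [19.  18.3] 14.8 z 0.0601
cube 322 [ 497.8 -341.4] [43.2 42.9] 78.5 z 0.0655
jar 313 [753.3 215.5] [43.3 41.1] 40.5 z 0.065
block 1033 [ 496.9 -343.7] [85.5 84.2] 79.6 z 0.0237
```

View pics/t8.png

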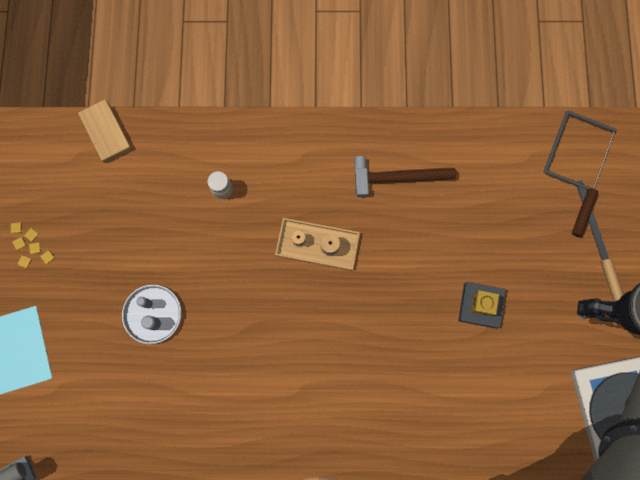

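The picture confirms everything is in place: both spools in the tray at (299,238) and (331,243), both punches in the dish at (145,302) and (150,323), and the cube centred on the block at (487,302). The jar and hammer have not moved, and the arm is clear.

```bash
python3 -c "
from bench import *
print(close_job())"
```

```text
the job is handed in; nothing more can be done
None
```

The job is handed in at about 45 s: both spools stand in the tray, both punches stand in the dish, the cube lies flat within about 3 mm of the block's centre, and the jar and hammer are where they were.

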